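# Refit the timer knob on the bag sealer and hold it down for the grub screw

## Task

The timer knob has come off the bag sealer on the packing bench. Pick it up, turn it until the flat in its bore matches the flat on the sealer's spindle, and push it down onto the spindle until it is fully home against the spring underneath. Do not let go: finish while still holding the knob in the fingers and pressing it fully down, so that I can tighten its grub screw, and leave the other things on the bench where they are.

Things in the scene. Friction and masses are not known exactly. Their poses are not given: they have to be found in the camera images.
- knob_center (a point): Loose timer knob, black plastic, upright on the bench, bore down, 36 mm tall, 45 g. From above: a bar, parallel sides 18 mm apart from 20 mm tailward (square end) to 14 mm noseward, then tapering to a nose 23 mm from the bore axis; a white line on top runs to the nose. Point: on the bore axis, 18 mm above the underside. x to the nose, z up. Grip across the sides, upper half.
- knob_mouth (a point): Middle of the bore's mouth in the underside of the knob, 18 mm below knob_center; same axes. The D-shaped bore is 22 mm deep, its flat on the nose side (+x) 2.5 mm from the axis, its round side 6 mm from the axis: about 0.5 mm of play all round on the spindle.
- knob_nose (a point): The knob's pointed end, half-way up, 22 mm from the bore axis; same axes as knob_center.
- spindle_tip (a point): Top of the sealer's timer spindle, on its axis, 93 mm above the bench: an upright steel D-shaft 11 mm across standing 20 mm out of a nut; the top 2.5 mm tapers in by 1.4 mm. z up; x points out of the flat, which is 2 mm from the axis. The knob goes on with its nose pointing the way the flat faces (knob x along this x).
- seat (a point): Top of the nut at the foot of the spindle, on its axis, 20 mm below spindle_tip, 3 mm above the control box's black panel. The knob's underside rests here when fully home. Axes of the sealer. The panel is clear for 50 mm round the axis; the press arm, 75 mm or more behind the axis, is at most 140 mm above the bench.
- spindle (a joint): Turn of the spindle in rad, counter-clockwise from above; at 0 the flat faces the sealer's back (x of point seat). It turns stiffly (0.03 N m).
- drag_spring (a joint): How far the coil spring round the foot of the spindle is pressed down, in m: 0 free (its 20 mm washer is then 5 mm above the nut), 0.005 fully down, with the knob on the nut. 3 N starts it, 10 N holds it fully down; let go, it lifts the knob again.
- sealer: The grey impulse bag sealer, 320 mm long (y), 85 mm deep, with a control box 106 by 126 mm on its near side; fixed to the bench. Origin under the middle of the long part, x to its back, y to the hinge of its press arm.
- bowl: Small blue ceramic bowl, 116 mm across, 48 mm tall, on the bench. Origin at its underside. Leave it.
- mug: White mug, 82 mm across, 88 mm tall, on the bench. Origin at its underside. Leave it.
- tape_roll: Roll of brown tape lying flat, 104 mm across, 48 mm tall. Origin at its underside. Leave it.
- dish: White sauce dish, 92 mm across, 18 mm tall. Origin at its underside. Leave it.
- hex_key: Small L-shaped hex key, 70 by 24 mm, 4 mm thick, lying on the bench. Origin at the middle of its long leg, on the bench. Leave it.
- marker: Marker pen, 124 mm long, 15 mm thick, lying on the bench. Origin under its middle. Leave it.
- pot_lid: White ceramic teapot lid with a round ceramic button on top, 80 mm across, 31 mm tall, on the bench. Origin at its underside. Leave it.
Mind the look-alikes: they are no part of the job. Of the things shaped like the part that bears knob_center, the black one is meant.

How it is judged:
By the outcome, as a careful person would: the job done as asked, in the order asked, and still so for the second after the job is handed in, while the arm keeps its last pose, push and grip.
It also fails if it takes over 48 s, if anything falls off the work surface, if the arm or the gripper's body presses on something with over 40 N, if the wrist force passes 120 N, or if a joint passes its speed limit or range.

## Robot

A 6-joint arm with a two-finger parallel gripper is mounted at the origin on the work surface. World frame = base frame: x ahead of the robot, y to its left, z up, the work surface at z = 0. Lengths are in m, angles in rad, forces in N, time in s.
With the tool pointing down it reaches from about 0.275 to 0.975 m from the base axis. Payload 8.4 kg.
Tool frame: the origin (TCP) lies midway between the tips of the shut fingers; the grasp point (between the pads) lies 19 mm behind it; z points along the fingers, y is the line along which they close (so a half turn about z gives the same grasp; the last joint's range is limited). The gripper opens to 92 mm and grips with 3 to 60 N. Pads are 20 mm wide; open, the fingers measure 128 mm over their backs; the gripper's body (75 mm by 189 mm) begins 69 mm behind the grasp point.
Start: joints at [1.135, 0.353, 1.633, -0, 1.155, -0.002], TCP at [0.263, 0.567, 0.186] pointing down, gripper open.
Joint ranges: [-2.63, 2.63], [-0.92, 2.1], [0.06, 2.66], [-1.3, 4.44], [0, 2.69], [-3.02, 3.02]. Speed limits (rad/s): [2.22, 2.22, 2.79, 3.14, 3.14, 3.14].

## Interface

Orientations are given as [roll, pitch, yaw] about the fixed x, y, z axes, in that order (R = Rz(yaw) Ry(pitch) Rx(roll)).
In Python, from workcell import bot, imaging gives the robot as it stands.
- The arm moves only by the tool apply_moves, never from a script. Its argument "series" is a list of rows, each an object with "dp": the shift along the tool's x, y, z scaled (see below), a list of three; "turn": the turn about the tool's z scaled (see below); "jaw": the opening, from 0 (shut) to 1 (fully open). A call has 1 to 8 rows; each row is the pose to reach, as a shift and turn from the pose commanded when the call began, along the tool's axes at that moment, turning the shorter way round; what a row does not reach only later rows make up. The controller multiplies each number of a shift by 100 cm and each number of a turn by 360 degrees. A row lasts 1/8 s, in which the tool goes at most 62.5 mm and 10.7 degrees, less where a joint would pass 70% of its speed; a pose out of reach is approached as far as the arm can. A call with a number of a shift or a turn outside -1 to 1 is refused whole. A call with a gripper value outside its range is refused whole. The fingers move at their own pace and stop on an object; the grip force is fixed at half the most. Time passes only in rows, so rows that repeat a pose let the fingers close. It gives the time, the measured TCP pose, the force, the opening and the grip force at its end, in the units of the state.
- bot.sense(): the state, without advancing time (a new reading comes with each control period).
- imaging.snapshot(name): name is "scene" or "side" or "wrist"; returns (picture, depth): 384x512x3 uint8, blue, green, red; 384x512 float32, m along the optical axis (not along the pixel's ray), 0 where there is no reading.
- imaging.camera_params(name): a dict with "camera_matrix" (3x3 intrinsics, pixels), "dist_coeffs" ([k1, k2, p1, p2, k3] as OpenCV has them; the pictures are not rectified), "rvec" (rotation vector, rad) and "tvec" (3), from world to camera coordinates, as OpenCV has them. Camera axes: x right, y down, z forward; pixel columns grow to the right and rows downward; lengths in m; the calibration is good to about 2 mm. A picture is of the moment at which its call begins: read the wrist's pose just before it. camera_params takes no time and is no camera call; for the wrist camera it gives the pose at the moment of the call.
- bot.close_job(): hands the job in; it is judged then, once.
The state is a dict: "clock": time; "joint_positions": joint angles; "qvel": joint speeds; "joint_efforts": joint torques, N m; "ee_pos": TCP position; "tcp_rot": TCP orientation; "wrist_force": force on the tool from outside, world axes, zero at the start; "ft_torque": the same for the moment, N m; "finger_gap": finger opening in m; "gripper_force": force on a finger pad.
Only numpy, scipy, OpenCV 4.12 (cv2) and the standard library are available. Lean on these libraries where they do the work, as an engineer would, in place of code of your own. Each camera call takes 0.05 s, during which the arm holds its last target. There are 200 camera calls.

## Working session

There is one attempt and no reset: what is moved stays moved. The work goes in short steps, Python scripts to look and compute and a tool call to move; the robot and the scene stay as the last step left them, time stands still between calls to the robot, and variables do not carry over. Pictures are saved under pics/ and viewed, at most 10 in all, crops included, and the job is handed in when it is done.

Besides the shell and the picture viewer there is one more tool, called after "Request:" as name(argument=value, ...) on one line, values as JSON. apply_moves: Moves the arm, as the interface text tells. Its arguments: {"type":"object","properties":{"series":{"type":"array","items":{"type":"object","properties":{"dp":{"type":"array","items":{"type":"number"}},"turn":{"type":"number"},"jaw":{"type":"number"}}}}},"required":["series"]}

```bash
mkdir -p pics
cat > h.py <<'E'
import numpy as np, cv2
from workcell import bot, imaging
def snap(n,tag):
    p=imaging.camera_params(n); im,d=imaging.snapshot(n)
    cv2.imwrite(f'pics/{tag}.png',im); np.savez(f'pics/{tag}.npz',im=im,d=d,**{k:np.array(v,float) for k,v in p.items()})
    return im,d,p
def world(d,p,uv,z=None):
    """pixels -> world; depth-based, or on plane z"""
    uv=np.array(uv,float).reshape(-1,2); K=np.array(p['camera_matrix']);R=cv2.Rodrigues(np.array(p['rvec'],float))[0];t=np.array(p['tvec'],float).ravel()
    r=cv2.undistortPoints(uv.reshape(-1,1,2),K,np.array(p['dist_coeffs'],float)).reshape(-1,2); r=np.c_[r,np.ones(len(r))]
    if z is None: s=d[uv[:,1].round().astype(int),uv[:,0].round().astype(int)]
    else: s=(z+(R.T@t)[2])/(r@R)[:,2]
    return (r*np.array(s)[:,None]-t)@R
E
python3 - <<'E'
from h import *
print(bot.sense())
a=snap('scene','s1')[0]; b=snap('side','d1')[0]; c=snap('wrist','w1')[0]
cv2.imwrite('pics/all.png',np.vstack([np.hstack([cv2.resize(a,(400,300),interpolation=3),cv2.resize(b,(400,300),interpolation=3)]),np.hstack([cv2.resize(c,(400,300),interpolation=3),np.zeros((300,400,3),np.uint8)])]))
E
```

```text
{'clock': 0.0, 'joint_positions': array([ 1.13458870e+00,  3.53620133e-01,  1.63413991e+00, -1.42671717e-06,
        1.15523753e+00, -2.41906307e-03]), 'qvel': array([-0.00220528, -0.00027669,  0.00114976,  0.0004271 ,  0.00042541,
       -0.00015652]), 'joint_efforts': array([ 1.08882079e-03, -5.93845046e+01, -3.34223771e+01,  6.97657932e-02,
        2.32914946e-02, -1.29812352e-04]), 'ee_pos': array([0.26247166, 0.56660463, 0.18517877]), 'tcp_rot': array([-3.14018773e+00, -2.09410950e-06,  2.70780467e+00]), 'wrist_force': array([-0.79854177,  0.57896079, -0.70251345]), 'ft_torque': array([-0.00072034, -0.00807806, -0.00744956]), 'gripper_force': 0.0, 'finger_gap': 0.09190915297357327}
```

View pics/s1.png

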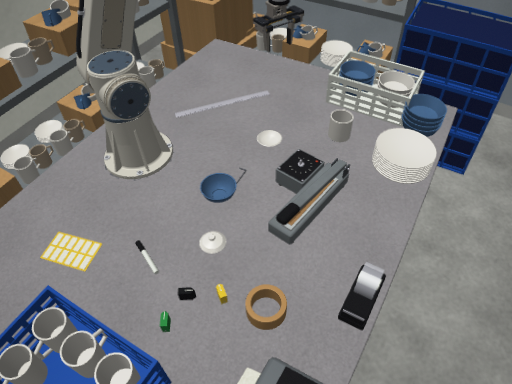

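View pics/all.png

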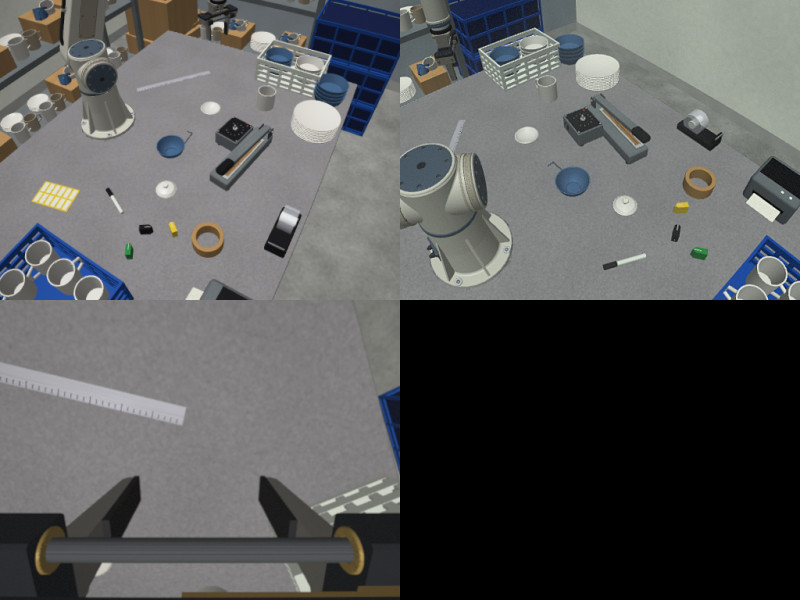

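The scene view shows the knob candidates: black (187,293), yellow (222,293) and green (165,320). The marker's black cap is at (140,245). The black one at (187,293) is the one meant. The spindle is on the box at (303,157). Next I'll check close crops and take measurements.

Run:
```python
from h import *
L=lambda t:(lambda z:(z['im'],z['d'],z))(np.load(f'pics/{t}.npz'))
s=L('s1');d=L('d1')
def crop(x,cx,cy,w=25,h=18): return cv2.resize(x[0][cy-h:cy+h,cx-w:cx+w],(400,288),interpolation=cv2.INTER_NEAREST)
cv2.imwrite('pics/crops.png',np.vstack([np.hstack([crop(s,187,293),crop(d,353,298)]),np.hstack([crop(s,301,162),crop(d,236,155)])]))
for n,x,pts in (('s',s,[(187,293),(187,288),(222,293),(303,157),(295,165)]),('d',d,[(352,298),(354,290),(236,157)])):
    print(n); print(world(x[1],x[2],pts).round(4))
    # black cluster near knob
    cx,cy=pts[0]; v,u=np.mgrid[cy-18:cy+18,cx-18:cx+18]; m=x[0][cy-18:cy+18,cx-18:cx+18].max(2)<60
    P=world(x[1],x[2],np.c_[u[m],v[m]]); T=P[(P[:,2]>.031)&(P[:,2]<.042)]
    print(len(P),len(T),P[:,2].max(),T.mean(0),T.min(0),T.max(0))
    m,(w,h),a=cv2.minAreaRect(T[:,:2].astype(np.float32)*1000); print(m,w,h,a)
```

```text
s
[[ 0.5023 -0.3657  0.0381]
 [ 0.4928 -0.3534  0.0362]
 [ 0.5799 -0.3195  0.0361]
 [ 0.5539  0.2024  0.0713]
 [ 0.5484  0.1552  0.0727]]
169 84 0.9782214021414996 [ 0.49356742 -0.3641369   0.03583403] [ 0.4738424  -0.37799979  0.03107967] [ 0.51266976 -0.34913149  0.03963895]
(495.7928771972656, -362.2930908203125) 40.772605895996094 19.818771362304688 29.644088745117188
d
[[ 0.4765 -0.3671  0.0384]
 [ 0.497  -0.3562  0.0363]
 [ 0.5544  0.1446  0.0703]]
154 99 0.8796261423237752 [ 0.48566973 -0.36496655  0.03578099] [ 0.46891417 -0.38068585  0.03112995] [ 0.50726355 -0.34914833  0.04016676]
(488.9433898925781, -362.81280517578125) 39.80217742919922 18.709518432617188 34.28586196899414
```

View pics/crops.png

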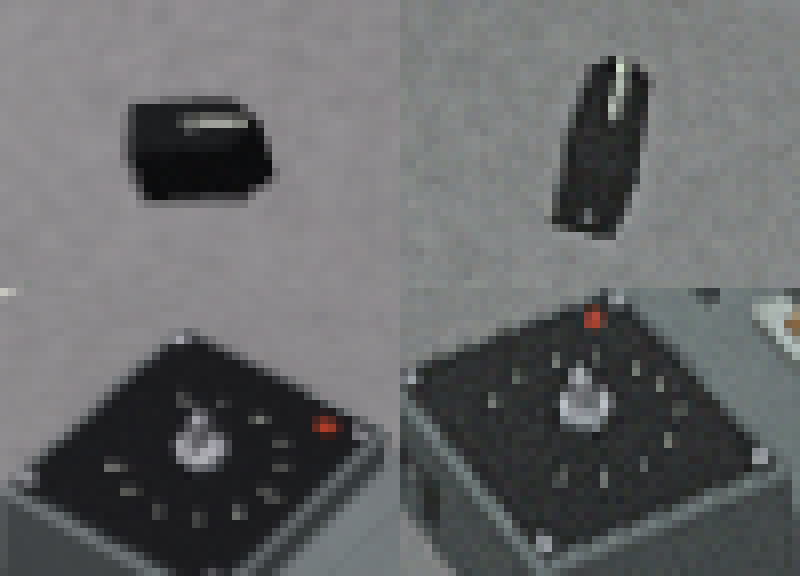

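```bash
cat >> h.py <<'E'
from scipy.spatial.transform import Rotation as Ro
def plan(x,y,z,yaw):
    s=bot.sense(); R=Ro.from_euler('xyz',s['tcp_rot']); dp=R.inv().apply(np.array([x,y,z])-s['ee_pos'])
    dy=s['tcp_rot'][2]-yaw; dy=(dy+np.pi)%(2*np.pi)-np.pi   # tool z down: turn = -dyaw
    print('t',s['clock'],'pos',s['ee_pos'].round(4),'yaw',s['tcp_rot'][2].round(4),'dp',dp.round(4),'turn',round(dy/2/np.pi,4))
E
python3 - <<'E'
from h import *
p=imaging.camera_params('wrist');R=cv2.Rodrigues(np.array(p['rvec'],float))[0];c=-R.T@np.array(p['tvec'],float).ravel()
s=bot.sense();T=Ro.from_euler('xyz',s['tcp_rot']).as_matrix()
print(T.T@(c-s['ee_pos']), (T.T@R.T).round(3), p['camera_matrix'])
d=np.load('pics/s1.npz'); dd=np.load('pics/d1.npz')
print(world(None,d,[(301,164),(301,159)],.075), world(None,d,[(301,158)],.093), world(None,dd,[(234,152)],.093))
print(world(None,d,[(176+123/8-14,0)],.0))
plan(.55,.16,.22,np.pi*.75)
E
```

```text
[ 0.07468128 -0.00178268 -0.19929581] [[-0.    -0.964 -0.268]
 [ 1.    -0.    -0.001]
 [ 0.001 -0.268  0.964]] [[304.32347641   0.         255.12724217]
 [  0.         304.32347641 195.79700074]
 [  0.           0.           1.        ]]
[[0.56398857 0.16645154 0.075     ]
 [0.55387665 0.18717213 0.075     ]] [[0.55919605 0.1738591  0.093     ]] [[0.5481274  0.14510383 0.093     ]]
[[-7.30592632e-01  1.15109662e+00  1.11022302e-16]]
t 0.15 pos [0.2625 0.5668 0.1854] yaw 2.7078 dp [-0.4318 -0.2483 -0.0344] turn 0.056
```

Request:
apply_moves(series=[{"dp": [-0.466,-0.247,-0.035],"turn": 0,"jaw": 1},{"dp": [-0.466,-0.247,-0.035],"turn": 0,"jaw": 1},{"dp": [-0.466,-0.247,-0.035],"turn": 0,"jaw": 1},{"dp": [-0.466,-0.247,-0.035],"turn": 0,"jaw": 1},{"dp": [-0.466,-0.247,-0.035],"turn": 0,"jaw": 1},{"dp": [-0.466,-0.247,-0.035],"turn": 0,"jaw": 1},{"dp": [-0.466,-0.247,-0.035],"turn": 0,"jaw": 1},{"dp": [-0.466,-0.247,-0.035],"turn": 0,"jaw": 1}])

```text
clock: 1.15
ee_pos: [0.5654, 0.168, 0.2191]
tcp_rot: [3.142, -0.0, 2.708]
wrist_force: [-0.0, 0.9, -1.2]
finger_gap: 0.0919
gripper_force: 0.0
```

Request:
apply_moves(series=[{"dp": [0,0,0],"turn": 0,"jaw": 1},{"dp": [0,0,0],"turn": 0,"jaw": 1}])

```text
clock: 1.4
ee_pos: [0.5639, 0.1699, 0.2186]
tcp_rot: [-3.141, -0.001, 2.707]
wrist_force: [-0.2, 0.5, 0.4]
finger_gap: 0.0923
gripper_force: 0.0
```

Run:
```python
from h import *
plan(.582,.147,.22,2.708)
im,d,p=snap('wrist','w2')
cv2.imwrite('pics/w2big.png',cv2.resize(im,(800,600),interpolation=cv2.INTER_CUBIC))
```

```text
t 1.4 pos [0.5639 0.1699 0.2186] yaw 2.7068 dp [-0.0261 -0.0132 -0.0015] turn -0.0002
```

View pics/w2big.png

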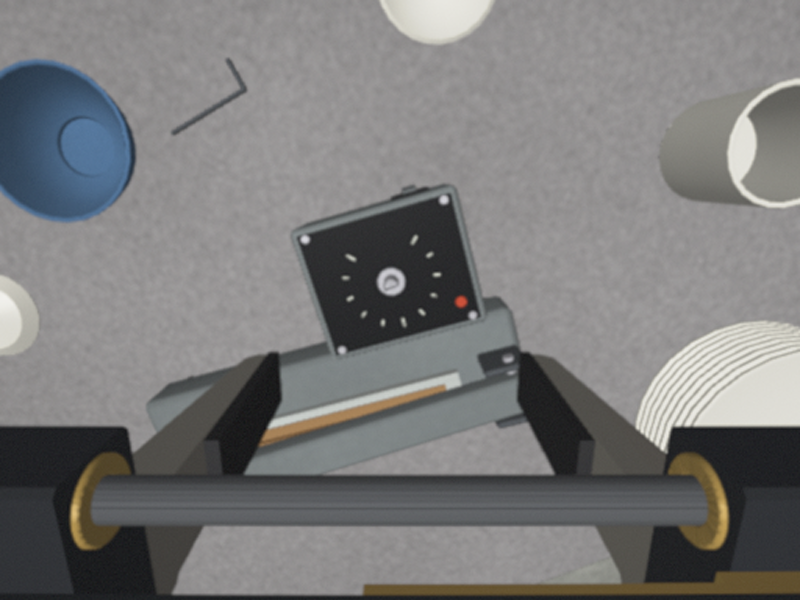

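The wrist view shows the spindle at about (250,180) in the raw image. The flat seems to face up in the picture, so I'll zoom in on it.

Run:
```python
from h import *
z=np.load('pics/w2.npz'); im,d=z['im'],z['d']
cv2.imwrite('pics/w2c.png',cv2.resize(im[163:198,227:274],(800,596),interpolation=cv2.INTER_CUBIC))
print(((d[168:192:1,240:262])*1000).astype(int)[::2,::2])
v,u=np.mgrid[160:200,230:272]
P=world(d,z,np.c_[u.ravel(),v.ravel()]); print(np.median(P[:,2]))
for a,b in((.076,.085),(.085,.1)):
    Q=P[(P[:,2]>a)&(P[:,2]<b)]; print(len(Q),Q.mean(0) if len(Q) else 0, np.ptp(Q,0)if len(Q) else 0)
# box screw corners on panel z=.07
print(world(d,z,np.array([[305,240],[444,200],[473,315],[342,350],[461,301]])*.64))
```

```text
[[350 349 352 350 352 352 350 351 350 351 350]
 [352 350 351 350 350 350 350 350 351 351 351]
 [352 352 351 348 345 345 345 344 352 350 351]
 [351 352 343 345 343 345 346 345 345 352 353]
 [353 353 346 344 343 340 341 346 345 346 353]
 [354 346 346 342 333 331 334 338 345 346 353]
 [354 346 347 333 332 331 330 333 347 347 354]
 [355 353 346 334 330 333 332 333 347 347 355]
 [356 355 349 335 333 334 347 348 347 355 355]
 [357 356 356 350 349 348 349 349 358 356 356]
 [357 356 357 357 356 356 357 357 356 356 357]
 [357 358 357 359 357 357 356 358 358 358 359]]
0.07134836174289688
162 [0.56036758 0.16327544 0.07872514] [0.0188124  0.0189628  0.00827743]
65 [0.5591588  0.16364056 0.09217172] [0.00754493 0.01047314 0.00904233]
[[0.50845659 0.11833293 0.07223611]
 [0.52502562 0.22131599 0.07172552]
 [0.61268596 0.20724725 0.07161043]
 [0.59577035 0.10447535 0.07255663]
 [0.59883834 0.20327318 0.07115339]]
```

View pics/w2c.png

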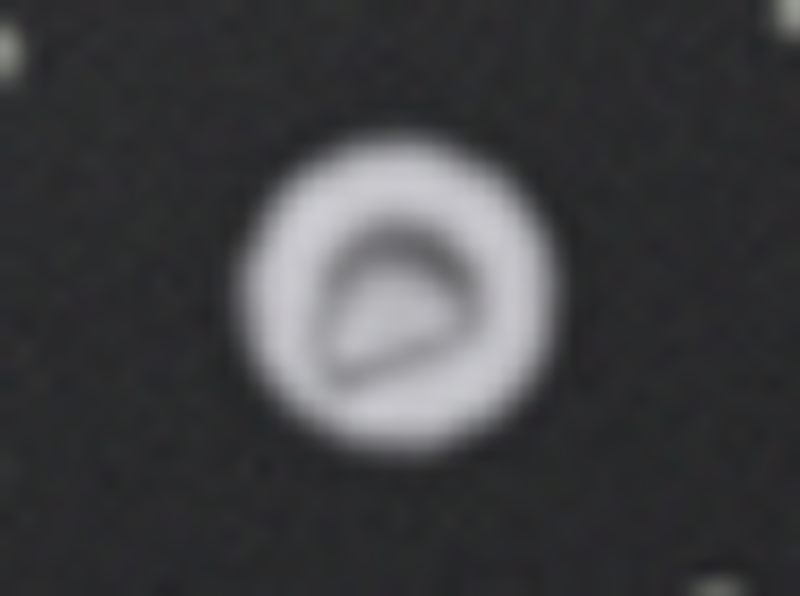

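Run:
```python
from h import *
z=np.load('pics/w2.npz'); f=lambda a:np.array(a)/17.03+[226.53,162.53]
w=world(None,z,f([[335,384],[472,330]]),.092); e=w[1]-w[0]; print(w,np.linalg.norm(e),'flat yaw deg',np.degrees(np.arctan2(e[1],e[0]))-90,'mid',w.mean(0))
w=world(None,z,f([[335,330],[330,372],[470,345]]),.0905)
im=z['im'];g=cv2.cvtColor(im[150:212,215:290],cv2.COLOR_BGR2GRAY); c,_=cv2.findContours((cv2.resize(g,None,fx=8,fy=8,interpolation=2)>110).astype(np.uint8),0,1)
b=max([k for k in c if 30<cv2.minEnclosingCircle(k)[1]<110],key=cv2.contourArea); (x,y),ax,_=cv2.fitEllipse(b); print(ax)
print('washer',world(None,z,[[(x+.5)/8-.5+215,(y+.5)/8-.5+150]],.0785))
plan(.49,-.38,.16,0.55)
```

```text
[[0.56205024 0.15767143 0.092     ]
 [0.56254054 0.1672113  0.092     ]] 0.009552467638808515 flat yaw deg -2.9420892172327484 mid [0.56229539 0.16244137 0.092     ]
(142.03030395507812, 144.34727478027344)
washer [[0.56101654 0.16243946 0.0785    ]]
t 1.45 pos [0.5636 0.1705 0.2186] yaw 2.7081 dp [-0.1645 -0.5305  0.0586] turn 0.3435
```

Request:
apply_moves(series=[{"dp": [-0.14,-0.54,0.058],"turn": 0.343,"jaw": 1},{"dp": [-0.14,-0.54,0.058],"turn": 0.343,"jaw": 1},{"dp": [-0.14,-0.54,0.058],"turn": 0.343,"jaw": 1},{"dp": [-0.14,-0.54,0.058],"turn": 0.343,"jaw": 1},{"dp": [-0.14,-0.54,0.058],"turn": 0.343,"jaw": 1},{"dp": [-0.14,-0.54,0.058],"turn": 0.343,"jaw": 1},{"dp": [-0.14,-0.54,0.058],"turn": 0.343,"jaw": 1},{"dp": [-0.14,-0.54,0.058],"turn": 0.343,"jaw": 1}])

```text
clock: 2.45
ee_pos: [0.4755, -0.3195, 0.1672]
tcp_rot: [3.141, -0.0, 1.204]
wrist_force: [1.1, -0.5, -0.5]
finger_gap: 0.0915
gripper_force: 0.0
```

```bash
python3 -c "
from h import *
plan(.464,-.379,.16,.55)"
```

```text
t 2.45 pos [ 0.4755 -0.3195  0.1672] yaw 1.204 dp [-0.0596  0.0106  0.0072] turn 0.1041
```

Request:
apply_moves(series=[{"dp": [-0.055,0.01,0.007],"turn": 0.104,"jaw": 1},{"dp": [-0.055,0.01,0.007],"turn": 0.104,"jaw": 1},{"dp": [-0.055,0.01,0.007],"turn": 0.104,"jaw": 1},{"dp": [-0.055,0.01,0.007],"turn": 0.104,"jaw": 1},{"dp": [-0.055,0.01,0.007],"turn": 0.104,"jaw": 1},{"dp": [-0.055,0.01,0.007],"turn": 0.104,"jaw": 1}])

```text
clock: 3.2
ee_pos: [0.4656, -0.3734, 0.1603]
tcp_rot: [-3.141, -0.0, 0.558]
wrist_force: [-0.3, 0.1, -0.0]
finger_gap: 0.0919
gripper_force: 0.0
```

Run:
```python
from h import *
plan(.464,-.379,.16,.55)
im,d,p=snap('wrist','w3')
v,u=np.mgrid[0:240,100:420]; P=world(d,p,np.c_[u.ravel(),v.ravel()]); c=im[0:240,100:420].reshape(-1,3)
m=(np.hypot(P[:,0]-.49,P[:,1]+.3625)<.04)&(P[:,2]>.030)&(P[:,2]<.045)
T=P[m]; print(m.sum(),np.median(T[:,2])); uv=np.c_[u.ravel(),v.ravel()][m]; print(uv.min(0),uv.max(0),uv.mean(0))
print(cv2.minAreaRect(T[:,:2].astype(np.float32)*1000))
W=T[c[m].min(1)>100]; q=np.polyfit(W[:,0],W[:,1],1); print('white',len(W),np.degrees(np.arctan(q[0])),W.min(0),W.max(0))
x0,y0=uv.mean(0).astype(int); cv2.imwrite('pics/w3c.png',cv2.resize(im[y0-36:y0+36,x0-48:x0+48],(800,600),interpolation=cv2.INTER_CUBIC)); print(x0-48,y0-36)
```

```text
t 3.2 pos [ 0.4656 -0.3734  0.1603] yaw 0.5579 dp [-0.0044  0.0039  0.0003] turn 0.0013
626 0.036414564856816385
[251 135] [267 175] [259.00479233 156.90255591]
((493.0437316894531, -363.088623046875), (42.3590202331543, 17.330236434936523), 32.284339904785156)
white 101 40.555511896180064 [ 0.47991654 -0.38159146  0.03487799] [ 0.50801376 -0.35259679  0.03867042]
211 120
```

View pics/w3c.png

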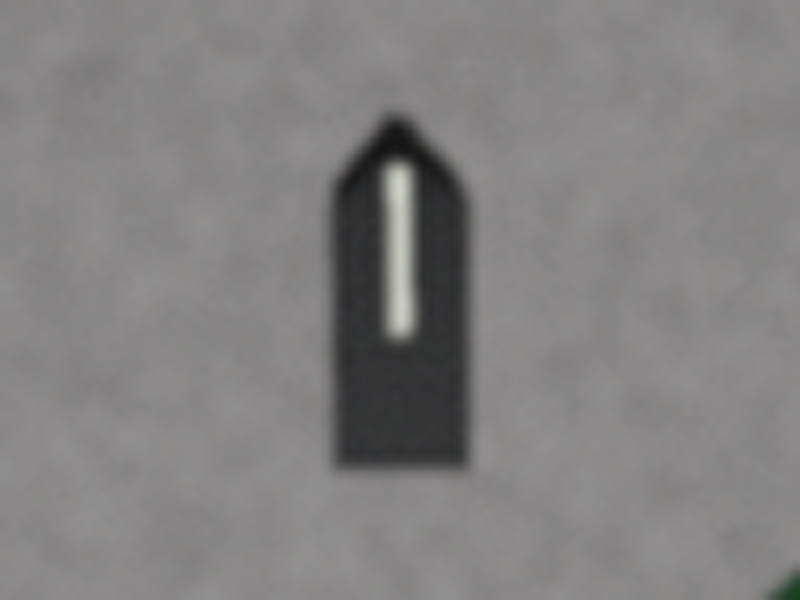

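Run:
```python
from h import *
z=np.load('pics/w3.npz'); f=lambda a:(np.array(a)+.5)/(800/96)-.5+[211,120]
w=world(None,z,f([[337,466],[468,466],[335,195],[469,195],[398,165],[400,335]]),.036)
print(w)
ax=lambda a,b:np.degrees(np.arctan2(*(w[b]-w[a])[[1,0]])); print(ax(0,2),ax(1,3),ax(5,4),np.linalg.norm(w[1]-w[0]),np.linalg.norm((w[2]+w[3]-w[0]-w[1])/2))
th=np.radians((ax(0,2)+ax(1,3))/2); n=np.array([np.cos(th),np.sin(th)])
t=(w[0]+w[1])[:2]/2+n*.020; g=(w[2]+w[3])[:2]/2-n*.014; print(th,t,g); c=(t+g)/2
plan(*c,.008,th)
```

```text
[[ 0.47020751 -0.36725111  0.036     ]
 [ 0.47921526 -0.38170711  0.036     ]
 [ 0.49975398 -0.34868358  0.036     ]
 [ 0.50871118 -0.36305482  0.036     ]
 [ 0.50713643 -0.35345093  0.036     ]
 [ 0.48903727 -0.36510546  0.036     ]]
32.145988224653514 32.30798017225426 32.77855583690569 0.017032780979930676 0.03489742086297664
0.5624669822512061 [ 0.49163023 -0.36381362] [ 0.49238939 -0.36333504]
t 3.25 pos [ 0.4656 -0.3737  0.1603] yaw 0.5572 dp [0.0278 0.0054 0.1523] turn -0.0008
```

Request:
apply_moves(series=[{"dp": [0.028,0.0054,0.06],"turn": -0.001,"jaw": 0.5},{"dp": [0.028,0.0054,0.09],"turn": -0.001,"jaw": 0.5},{"dp": [0.028,0.0054,0.09],"turn": -0.001,"jaw": 0.5},{"dp": [0.028,0.0054,0.12],"turn": -0.001,"jaw": 0.5},{"dp": [0.028,0.0054,0.14],"turn": -0.001,"jaw": 0.5},{"dp": [0.028,0.0054,0.152],"turn": -0.001,"jaw": 0.5},{"dp": [0.028,0.0054,0.152],"turn": -0.001,"jaw": 0.5}])

```text
clock: 4.12
ee_pos: [0.4916, -0.3642, 0.008]
tcp_rot: [-3.141, 0.0, 0.561]
wrist_force: [-0.4, -0.3, 0.3]
finger_gap: 0.0463
gripper_force: 0.0
```

Request:
apply_moves(series=[{"dp": [0,0,0],"turn": 0,"jaw": 0},{"dp": [0,0,0],"turn": 0,"jaw": 0},{"dp": [0,0,0],"turn": 0,"jaw": 0},{"dp": [0,0,0],"turn": 0,"jaw": 0},{"dp": [0,0,0],"turn": 0,"jaw": 0}])

```text
clock: 4.75
ee_pos: [0.4919, -0.3643, 0.0084]
tcp_rot: [3.141, -0.0, 0.561]
wrist_force: [0.2, 0.5, 0.3]
finger_gap: 0.0004
gripper_force: 0.0
```

```bash
python3 -c "
from h import *
plan(.561,.1625,.16,-.05)"
```

```text
t 4.75 pos [ 0.4919 -0.3643  0.0084] yaw 0.5607 dp [ 0.3387 -0.4094 -0.1517] turn 0.0972
```

The fingers closed fully on nothing, so I'll look before doing anything else.

Run:
```python
from h import *
a=snap('wrist','w4')[0]; b=snap('side','d4')[0]; s=snap('scene','s4')[0]
cv2.imwrite('pics/m4.png',np.vstack([cv2.resize(a[200:384,128:384],(800,300)),np.hstack([cv2.resize(b[270:330,313:393],(400,300),interpolation=2),cv2.resize(s[263:323,147:227],(400,300),interpolation=2)])]))
```

```text
(no output)
```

View pics/m4.png

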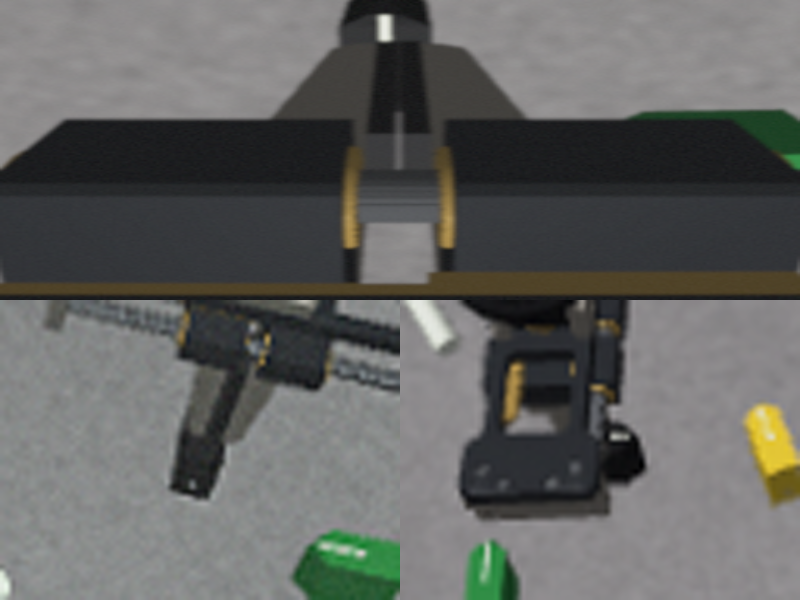

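Run:
```python
from h import *
z=np.load('pics/w4.npz'); im,d=z['im'],z['d']; s=bot.sense(); T=Ro.from_euler('xyz',s['tcp_rot']).as_matrix()
print(s['finger_gap'],s['gripper_force'])
v,u=np.mgrid[150:260,200:300]; P=world(d,z,np.c_[u.ravel(),v.ravel()]); Q=(P-s['ee_pos'])@T*1000
Q=Q.reshape(110,100,3); W=P.reshape(110,100,3)
g=im[150:260,200:300].max(2)
for r in range(20,90,5): print(150+r,[(int(g[r,c]),int(Q[r,c,0]),int(Q[r,c,1]),int(W[r,c,2]*1000)) for c in (38,45,50,55,60,70)])
```

```text
0.00041392618896608357 0.0
170 [(141, 35, -10, 0), (148, 35, -5, 0), (144, 35, -1, 0), (145, 34, 1, 0), (143, 34, 4, 0), (140, 35, 11, 0)]
175 [(138, 31, -10, 0), (147, 31, -5, 0), (150, 31, -1, 1), (142, 31, 1, 0), (137, 31, 5, 0), (141, 31, 11, 0)]
180 [(141, 28, -10, 1), (141, 28, -5, 0), (137, 27, -1, 0), (141, 27, 1, 0), (137, 27, 5, 0), (140, 28, 11, 1)]
185 [(144, 24, -10, 1), (140, 24, -5, 0), (137, 24, -1, 1), (145, 24, 1, 0), (139, 24, 5, 0), (139, 24, 12, 0)]
190 [(144, 20, -10, 0), (141, 20, -5, 0), (23, 22, -1, 8), (86, 21, 1, 4), (144, 20, 5, 0), (137, 20, 12, 0)]
195 [(144, 17, -10, 0), (34, 19, -5, 7), (18, 22, -1, 21), (25, 21, 1, 16), (96, 17, 5, 2), (146, 17, 12, 0)]
200 [(133, 13, -10, 0), (23, 19, -4, 21), (23, 22, -1, 29), (27, 21, 1, 28), (20, 18, 4, 16), (146, 13, 12, 0)]
205 [(96, 9, -10, 0), (24, 20, -4, 33), (27, 19, -1, 33), (30, 20, 1, 34), (23, 18, 4, 27), (144, 9, 12, 0)]
210 [(51, 14, -9, 25), (52, 17, -4, 35), (228, 18, -1, 37), (42, 17, 1, 35), (23, 17, 4, 34), (142, 6, 12, 0)]
215 [(41, 14, -8, 36), (54, 14, -4, 36), (233, 14, -1, 36), (53, 14, 1, 36), (54, 14, 4, 35), (144, 2, 12, 0)]
220 [(55, 11, -8, 36), (60, 11, -4, 36), (233, 11, -1, 37), (54, 11, 1, 36), (57, 11, 4, 37), (148, -1, 12, 0)]
225 [(58, 8, -8, 35), (57, 8, -4, 36), (133, 9, -1, 38), (44, 9, 1, 38), (40, 9, 4, 38), (148, -5, 12, 0)]
230 [(66, 8, -8, 44), (66, 7, -4, 43), (29, 9, -1, 46), (35, 9, 1, 47), (23, 9, 4, 46), (67, 8, 10, 44)]
235 [(66, 8, -7, 52), (65, 8, -4, 51), (24, 9, -1, 54), (34, 9, 1, 53), (23, 9, 4, 54), (67, 8, 9, 52)]
```

View pics/w4.png

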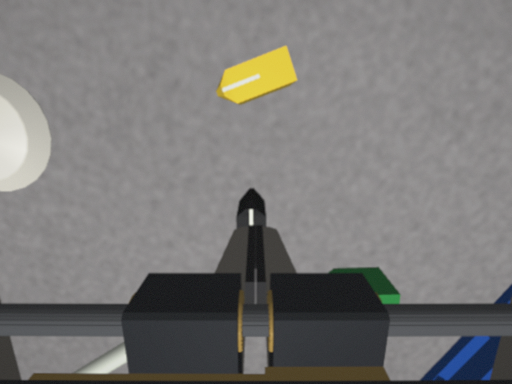

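The wrist view shows the knob unmoved: nose at (252,195), its tip 22 mm ahead of the TCP. The fingers look shut. I'll open them, then close in steps while watching gap and force.

Request:
apply_moves(series=[{"dp": [0,0,0],"turn": 0,"jaw": 0.35},{"dp": [0,0,0],"turn": 0,"jaw": 0.35},{"dp": [0,0,0],"turn": 0,"jaw": 0.35}])

```text
clock: 5.28
ee_pos: [0.4918, -0.3643, 0.0083]
tcp_rot: [-3.142, -0.0, 0.561]
wrist_force: [-0.5, -0.3, 0.1]
finger_gap: 0.0281
gripper_force: 0.0
```

Run:
```python
from h import *
im,d,p=snap('wrist','w5'); s=bot.sense(); T=Ro.from_euler('xyz',s['tcp_rot']).as_matrix(); print(s['finger_gap'],s['ee_pos'])
v,u=np.mgrid[150:300,200:310]; P=world(d,p,np.c_[u.ravel(),v.ravel()]); Q=((P-s['ee_pos'])@T*1000).reshape(150,110,3)
W=P[:,2].reshape(150,110)*1000
for r in (60,68,76,84,92,100): print(150+r,[(int(Q[r,c,0]),int(Q[r,c,1]),int(W[r,c])) for c in range(18,100,8)])
```

```text
0.03123148041935527 [ 0.4918288  -0.36425264  0.00827094]
210 [(5, -25, 0), (6, -19, 0), (5, -13, 0), (17, -6, 35), (18, -1, 37), (17, 3, 36), (6, 9, 1), (6, 15, 0), (5, 20, 0), (6, 26, 1), (6, 32, 1)]
218 [(0, -25, 0), (0, -19, 1), (0, -13, 0), (12, -6, 36), (13, -1, 37), (12, 3, 35), (13, 7, 37), (0, 15, 0), (0, 20, 0), (0, 26, 0), (0, 32, 0)]
226 [(-6, -25, 0), (8, -15, 39), (-6, -13, 0), (7, -6, 35), (7, -1, 36), (7, 3, 35), (7, 8, 36), (-6, 15, 0), (9, 17, 39), (7, 22, 36), (-6, 32, 0)]
234 [(8, -19, 49), (9, -14, 52), (-12, -13, 1), (2, -6, 35), (2, -1, 36), (2, 3, 36), (2, 8, 37), (-12, 15, 0), (9, 16, 52), (8, 20, 50), (8, 25, 50)]
242 [(8, -17, 61), (9, -13, 62), (-18, -14, 0), (-2, -6, 36), (-2, -1, 36), (-2, 3, 36), (-2, 8, 37), (-18, 15, 0), (6, 15, 57), (9, 19, 63), (8, 23, 62)]
250 [(9, -16, 72), (8, -12, 71), (-24, -14, 1), (-7, -6, 37), (-7, -1, 37), (-7, 3, 37), (-7, 8, 36), (-25, 15, 0), (1, 15, 57), (9, 18, 72), (9, 22, 72)]
```

View pics/w5.png

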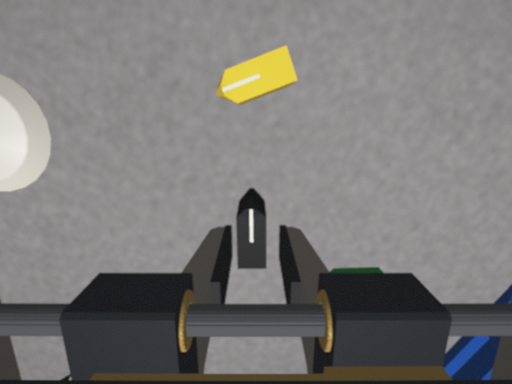

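The view shows the knob still centred between the open fingers at columns 237–266, with the fingers clear on both sides. I'll close again in steps and watch the gap.

Request:
apply_moves(series=[{"dp": [0,0,0],"turn": 0,"jaw": 0.25},{"dp": [0,0,0],"turn": 0,"jaw": 0.15},{"dp": [0,0,0],"turn": 0,"jaw": 0.15}])

```text
clock: 5.7
ee_pos: [0.4918, -0.3643, 0.0083]
tcp_rot: [-3.142, 0.0, 0.561]
wrist_force: [-0.1, -0.2, -0.6]
finger_gap: 0.0139
gripper_force: 0.0
```

The gap went to 13.9 mm with no force. That's narrower than the 18 mm knob, so at this height the fingers aren't touching it. I'll open and try a different height.

Request:
apply_moves(series=[{"dp": [0,0,0],"turn": 0,"jaw": 0.35},{"dp": [0,0,0],"turn": 0,"jaw": 0.35},{"dp": [0,0,0.004],"turn": 0,"jaw": 0.35},{"dp": [0,0,0.004],"turn": 0,"jaw": 0.35},{"dp": [0,0,0.004],"turn": 0,"jaw": 0.1},{"dp": [0,0,0.004],"turn": 0,"jaw": 0.1},{"dp": [0,0,0.004],"turn": 0,"jaw": 0.1}])

```text
clock: 6.58
ee_pos: [0.4919, -0.3643, 0.0043]
tcp_rot: [3.142, -0.0, 0.561]
wrist_force: [-0.2, -0.3, -0.0]
finger_gap: 0.0168
gripper_force: 30.0
```

Request:
apply_moves(series=[{"dp": [0,0,0],"turn": 0,"jaw": 0.35},{"dp": [0,0,0],"turn": 0,"jaw": 0.35},{"dp": [0,0,-0.01],"turn": 0,"jaw": 0.35},{"dp": [0,0,-0.01],"turn": 0,"jaw": 0.35},{"dp": [0,0,-0.01],"turn": 0,"jaw": 0.1},{"dp": [0,0,-0.01],"turn": 0,"jaw": 0.1},{"dp": [0,0,-0.01],"turn": 0,"jaw": 0.1}])

```text
clock: 7.45
ee_pos: [0.4918, -0.3642, 0.0141]
tcp_rot: [-3.141, 0.0, 0.561]
wrist_force: [0.8, -0.2, -0.5]
finger_gap: 0.0094
gripper_force: 0.0
```

Run:
```python
from h import *
im,d,p=snap('wrist','w6'); s=bot.sense(); T=Ro.from_euler('xyz',s['tcp_rot']).as_matrix(); print(s['finger_gap'],s['gripper_force'],s['ee_pos'],s['clock'])
for t,n in (('w3','w'),('s1','scene'),('d1','side')): pass
v,u=np.mgrid[180:260,225:285]; P=world(d,p,np.c_[u.ravel(),v.ravel()]); m=(P[:,2]>.03)&(P[:,2]<.038)
print(m.sum(),((P[m]-s['ee_pos'])@T*1000).min(0),((P[m]-s['ee_pos'])@T*1000).max(0))
```

```text
0.009178890094046366 0.0 [ 0.49173549 -0.36418832  0.01415188] 7.5
1198 [-17.93821807  -9.27604002 -23.80784533] [ 23.00373064   8.39458207 -15.89033523]
```

At TCP z ≈ 4 mm it gripped properly (16.8 mm gap, 30 N). I'll go back to that height, grip and lift.

Request:
apply_moves(series=[{"dp": [0,0,0],"turn": 0,"jaw": 0.35},{"dp": [0,0,0],"turn": 0,"jaw": 0.35},{"dp": [0,0,0.01],"turn": 0,"jaw": 0.35},{"dp": [0,0,0.01],"turn": 0,"jaw": 0.35},{"dp": [0,0,0.01],"turn": 0,"jaw": 0},{"dp": [0,0,0.01],"turn": 0,"jaw": 0},{"dp": [0,0,0.01],"turn": 0,"jaw": 0},{"dp": [0,0,0.01],"turn": 0,"jaw": 0}])

```text
clock: 8.5
ee_pos: [0.4919, -0.3643, 0.0044]
tcp_rot: [3.141, -0.0, 0.561]
wrist_force: [0.1, 0.1, -0.5]
finger_gap: 0.0172
gripper_force: 30.0
```

Request:
apply_moves(series=[{"dp": [0,0,-0.02],"turn": 0,"jaw": 0},{"dp": [0,0,-0.06],"turn": 0,"jaw": 0},{"dp": [0,0,-0.11],"turn": 0,"jaw": 0},{"dp": [0,0,-0.14],"turn": 0,"jaw": 0},{"dp": [0,0,-0.14],"turn": 0,"jaw": 0}])

```text
clock: 9.12
ee_pos: [0.4936, -0.3656, 0.1483]
tcp_rot: [3.136, -0.002, 0.561]
wrist_force: [-1.1, -0.7, -1.0]
finger_gap: 0.0171
gripper_force: 30.0
```

Run:
```python
from h import *
im,d,p=snap('wrist','w7'); s=bot.sense(); T=Ro.from_euler('xyz',s['tcp_rot']).as_matrix(); print(s['finger_gap'],s['gripper_force'],s['ee_pos'],s['clock'])
v,u=np.mgrid[180:280,225:285]; P=world(d,p,np.c_[u.ravel(),v.ravel()]); Q=(P-s['ee_pos'])@T*1000; m=(Q[:,2]>-40)&(Q[:,2]<-25)&(abs(Q[:,1])<13); c=im[180:280,225:285].reshape(-1,3)
print(m.sum(),Q[m].min(0),Q[m].max(0),np.median(Q[m],0))
w=m&(c.min(1)>120); print(w.sum(),Q[w].mean(0),np.polyfit(Q[w,0],Q[w,1],1))
plan(.561,.1625,.16,-.05)
```

```text
0.01713498354128456 29.959000720409676 [ 0.49245222 -0.36471186  0.1460668 ] 9.175
2070 [-20.38522766 -12.98757119 -39.84217029] [ 23.41169537  12.96981352 -25.20197468] [  3.06931714   2.61886145 -34.87522368]
178 [  8.73283741   2.66302425 -35.0157313 ] [0.03400122 2.3660971 ]
t 9.175 pos [ 0.4925 -0.3647  0.1461] yaw 0.5607 dp [ 0.3384 -0.41   -0.0147] turn 0.0972
```

Request:
apply_moves(series=[{"dp": [0.338,-0.41,-0.015],"turn": 0.097,"jaw": 0},{"dp": [0.338,-0.41,-0.015],"turn": 0.097,"jaw": 0},{"dp": [0.338,-0.41,-0.015],"turn": 0.097,"jaw": 0},{"dp": [0.338,-0.41,-0.015],"turn": 0.097,"jaw": 0},{"dp": [0.338,-0.41,-0.015],"turn": 0.097,"jaw": 0},{"dp": [0.338,-0.41,-0.015],"turn": 0.097,"jaw": 0},{"dp": [0.338,-0.41,-0.015],"turn": 0.097,"jaw": 0},{"dp": [0.338,-0.41,-0.015],"turn": 0.097,"jaw": 0}])

```text
clock: 10.18
ee_pos: [0.554, 0.1246, 0.1569]
tcp_rot: [3.141, 0.002, -0.049]
wrist_force: [1.4, -0.2, -0.2]
finger_gap: 0.0172
gripper_force: 30.0
```

Request:
apply_moves(series=[{"dp": [0,0,0],"turn": 0,"jaw": 0},{"dp": [0,0,0],"turn": 0,"jaw": 0},{"dp": [0,0,0],"turn": 0,"jaw": 0}])

```text
clock: 10.55
ee_pos: [0.5544, 0.1212, 0.1575]
tcp_rot: [3.141, 0.001, -0.05]
wrist_force: [0.4, -0.1, -0.7]
finger_gap: 0.0173
gripper_force: 30.0
```

```bash
cat > knob.py <<'E'
from h import *
im,d,p=snap('wrist','wk%d'%(bot.sense()['clock']*1000)); s=bot.sense(); T=Ro.from_euler('xyz',s['tcp_rot']).as_matrix(); print(s['finger_gap'],s['gripper_force'],s['wrist_force'].round(1))
g=cv2.cvtColor(im,cv2.COLOR_BGR2GRAY)
def tool(uv,h):  # points on plane h above TCP
    return (world(None,p,uv,s['ee_pos'][2]+h)-s['ee_pos'])@T*1000
v,u=np.mgrid[195:262,240:266]; m=g[195:262,240:266]>150
uv=np.c_[u[m],v[m]]; Q=tool(uv,.0317); k=(Q[:,0]>-12)&(Q[:,0]<22)&(abs(Q[:,1])<6)
Q=Q[k]; print('line px',uv[k].min(0),uv[k].max(0),len(Q),Q.mean(0).round(2),'x',Q[:,0].min(),Q[:,0].max())
f=cv2.fitLine(Q[:,:2].astype(np.float32),cv2.DIST_L2,0,.01,.01).ravel(); f=f*np.sign(f[0]); print('line slope deg in tool',np.degrees(np.arctan2(f[1],f[0])))
print('tilt',s['tcp_rot']); plan(.561,.1625,.16,-.05)
E
python3 knob.py
```

```text
0.017322716450742362 29.958958220668137 [-0.3 -0.2  0.1]
line px [253 211] [257 245] 158 [  8.81   1.93 -31.71] x -2.023419449397635 19.362206057731647
line slope deg in tool -0.37963146
tilt [ 3.14114833e+00  8.10691141e-04 -5.06904660e-02]
t 10.6 pos [0.5546 0.1212 0.1578] yaw -0.0507 dp [ 0.0043 -0.0416 -0.0022] turn -0.0001
```

```bash
cat > spin.py <<'E'
import sys
from h import *
import glob,os
fn=sys.argv[1]; z=np.load(fn); im=z['im']
P0=np.array([.561,.1625,.0785]); uv=cv2.projectPoints(P0.reshape(1,3),z['rvec'],z['tvec'],z['camera_matrix'],z['dist_coeffs'])[0].ravel(); print('pred px',uv)
x0,y0=uv.astype(int)-24; c=cv2.resize(im[y0:y0+48,x0:x0+48],None,fx=8,fy=8,interpolation=2); g=cv2.cvtColor(c,cv2.COLOR_BGR2GRAY)
cs,_=cv2.findContours((g>110).astype(np.uint8),0,1)
b=min([k for k in cs if cv2.contourArea(k)>6000],key=lambda k:np.hypot(*(np.array(cv2.minEnclosingCircle(k)[0])-192))); (x,y),ax,_=cv2.fitEllipse(b)
print('axes px',np.array(ax)/8,'washer',world(None,z,[[(x+.5)/8-.5+x0,(y+.5)/8-.5+y0]],.0785))
# dark rim of the D: ascii of washer interior
r=int(ax[0]/2); q=cv2.resize(g[int(y)-r:int(y)+r,int(x)-r:int(x)+r],(48,30),interpolation=cv2.INTER_AREA)
print('org',int(x)-r,int(y)-r,'size',2*r,'x0y0',x0,y0)
for row in q: print(''.join(' .:-=+*#%@'[int(9-min(9,max(0,(t-90)/13)))] for t in row))
E
python3 spin.py $(ls -t pics/wk*.npz|head -1)
```

```text
pred px [208.8309748  189.10028979]
axes px [21.29275894 22.48482323] washer [[0.56145842 0.16230645 0.0785    ]]
org 118 107 size 170 x0y0 184 165
              @%#**++++=++++**##%               
           %#*+=-:...    ...::-=+*#%@           
        %#+=-:.                 .:-=+*%         
      %#+-:                         .-=*#       
     %*=:                             .:=*%     
   @#+-.                                :-*#    
  %*=:                                   .-+#   
 %*=.                                     .-+#  
%*=:                                       .-+# 
#=:                                         .-+#
+-.                                          .-*
=:                                            :+
-.          .....................             .-
-.        .-==+++=++++++=++++++===-:           :
:.       :=+*####################*+=:          .
:.      :=+#%%%%%%%%%%%%%%%%%%%%%#*=:          .
-.    .:=*#%%%%%%%%%%%%%%%%%%%%%%#+=:          .
=:    :-+*######%%%%%%%%%%%%%%%##*+-.          :
+-.  .:=++******################*+=:           -
*-.  .:-=======++++++++++++++**++=:           .-
#+-:.::-:::::::::-------------==-:.           :+
%#+=---::..                 .::::.           :=#
 @#*+=-::.                   .:..           :=*@
   %#*+=:.                  ....           :=#% 
     %#+=:.                ...           .-+#   
       #*=:.             ....           :=*%    
        %*=-:.          ...           .-+#%     
         @#*=--::..                 :-+*%       
           %%#*++=-::..        ..:-=*#%         
               %%#*+==--::::---=+*#%            spin.py:13: RuntimeWarning: overflow encountered in scalar subtract
  for row in q: print(''.join(' .:-=+*#%@'[int(9-min(9,max(0,(t-90)/13)))] for t in row))
```

```bash
cat > tilt.py <<'E'
import sys
from h import *
s=bot.sense(); T=Ro.from_euler('xyz',s['tcp_rot']).as_matrix()
z=np.load(sys.argv[1]); d=z['d']
u0,u1,v0,v1=225,290,180,290
v,u=np.mgrid[v0:v1,u0:u1]; P=world(d,z,np.c_[u.ravel(),v.ravel()]); Q=((P-s['ee_pos'])@T*1000)
k=(Q[:,2]>-37)&(Q[:,2]<-28)&(abs(Q[:,1])<13)&(Q[:,0]>-20)&(Q[:,0]<18)
for _ in range(4):
    A=np.c_[Q[k][:,:2],np.ones(k.sum())]; c=np.linalg.lstsq(A,Q[k][:,2],rcond=None)[0]; r=Q[:,2]-np.c_[Q[:,:2],np.ones(len(Q))]@c; k=k&(abs(r)<2)
print('plane z=',c.round(4),'n',k.sum(),'slopes deg',np.degrees(np.arctan(c[:2])).round(2))
for x in (16,12,8,4,0,-5,-10,-15,-18):
    q=Q[k&(abs(Q[:,0]-x)<1)]; print(x, q[:,1].min().round(1) if len(q) else 0, q[:,1].max().round(1) if len(q) else 0)
n=(Q[:,2]>-40)&(Q[:,2]<8)&(abs(Q[:,1])<12)
for h in (-30,-24,-18,-12,-6,0):
    q=Q[n&(abs(Q[:,2]-h)<2)&(Q[:,0]>10)]; 
    if len(q): i=q[:,0].argmax(); print('front z',h,'max x',q[i].round(1),'y range',q[:,1].min().round(1),q[:,1].max().round(1))
E
python3 tilt.py $(ls -t pics/wk*.npz|head -1)
```

```text
plane z= [ 9.0000e-04  6.4000e-02 -3.2616e+01] n 1736 slopes deg [0.05 3.66]
16 -6.3 10.6
12 -6.3 11.2
8 -12.9 10.7
4 -6.5 10.7
0 -6.5 10.7
-5 -6.5 10.2
-10 -6.0 10.3
-15 -6.7 10.9
-18 -6.8 11.0
front z -30 max x [ 23.2   0.1 -28.3] y range -10.0 11.9
front z -24 max x [ 23.9   0.6 -22.3] y range -7.4 10.4
front z -18 max x [ 24.   -0.  -18.3] y range -7.6 10.0
front z -12 max x [ 24.1  -0.1 -13.8] y range -7.8 9.6
front z -6 max x [23.9 -0.1 -6. ] y range -8.2 8.5
front z 0 max x [24.   1.2 -0.8] y range -8.4 9.3
```

The knob sits about 3.7° tilted in the grip because I gripped too high. I'll take it back to its clear spot, set it down upright and regrip slightly lower.

```bash
python3 -c "
from h import *
plan(.492,-.3643,.10,.5607)"
```

```text
t 10.6 pos [0.5546 0.1212 0.1578] yaw -0.0507 dp [-0.0379  0.488   0.058 ] turn -0.0973
```

Request:
apply_moves(series=[{"dp": [-0.038,0.488,0.058],"turn": -0.097,"jaw": 0},{"dp": [-0.038,0.488,0.058],"turn": -0.097,"jaw": 0},{"dp": [-0.038,0.488,0.058],"turn": -0.097,"jaw": 0},{"dp": [-0.038,0.488,0.058],"turn": -0.097,"jaw": 0},{"dp": [-0.038,0.488,0.058],"turn": -0.097,"jaw": 0},{"dp": [-0.038,0.488,0.058],"turn": -0.097,"jaw": 0},{"dp": [-0.038,0.488,0.058],"turn": -0.097,"jaw": 0},{"dp": [-0.038,0.488,0.058],"turn": -0.097,"jaw": 0}])

```text
clock: 11.6
ee_pos: [0.4926, -0.3585, 0.101]
tcp_rot: [3.141, -0.0, 0.558]
wrist_force: [1.1, -0.1, -1.3]
finger_gap: 0.0168
gripper_force: 30.0
```

Request:
apply_moves(series=[{"dp": [0,0,0],"turn": 0,"jaw": 0},{"dp": [0,0,0],"turn": 0,"jaw": 0},{"dp": [0,0,0],"turn": 0,"jaw": 0}])

```text
clock: 11.98
ee_pos: [0.4941, -0.3544, 0.1012]
tcp_rot: [-3.141, -0.0, 0.561]
wrist_force: [-0.9, 0.1, -0.3]
finger_gap: 0.0167
gripper_force: 30.0
```

```bash
python3 -c "
from h import *
plan(.492,-.3643,.005,.5607)"
```

```text
t 11.975 pos [ 0.4941 -0.3544  0.1012] yaw 0.5612 dp [-0.007   0.0073  0.0962] turn 0.0001
```

Request:
apply_moves(series=[{"dp": [-0.007,0.007,0.05],"turn": 0,"jaw": 0},{"dp": [-0.007,0.007,0.08],"turn": 0,"jaw": 0},{"dp": [-0.007,0.007,0.09],"turn": 0,"jaw": 0},{"dp": [-0.007,0.007,0.096],"turn": 0,"jaw": 0},{"dp": [-0.007,0.007,0.096],"turn": 0,"jaw": 0},{"dp": [-0.007,0.007,0.0965],"turn": 0,"jaw": 0.3},{"dp": [-0.007,0.007,0.0965],"turn": 0,"jaw": 0.35},{"dp": [-0.007,0.007,0.0965],"turn": 0,"jaw": 0.35}])

```text
clock: 12.98
ee_pos: [0.4922, -0.3652, 0.005]
tcp_rot: [3.141, -0.0, 0.56]
wrist_force: [-0.3, -0.4, -0.4]
finger_gap: 0.032
gripper_force: 0.0
```

```bash
python3 knob.py; python3 tilt.py $(ls -t pics/wk*.npz|head -1)|head -4
```

```text
0.032079959167167736 0.0 [ 0.   1.2 -0. ]
line px [250 210] [254 243] 139 [  8.52  -0.47 -31.7 ] x -1.7932397368045603 18.949001852061585
line slope deg in tool -0.15076116
tilt [ 3.14114329e+00 -1.67435570e-04  5.60588021e-01]
t 13.025 pos [ 0.4921 -0.3652  0.0049] yaw 0.5606 dp [ 0.3389 -0.4102 -0.1553] turn 0.0972
plane z= [ 3.00000e-04  1.10000e-03 -3.16092e+01] n 1740 slopes deg [0.01 0.06]
16 -7.8 8.0
12 -9.1 8.6
8 -9.1 8.6
```

Request:
apply_moves(series=[{"dp": [0,0,0.003],"turn": 0,"jaw": 0.35},{"dp": [0,0,0.003],"turn": 0,"jaw": 0.35},{"dp": [0,0,0.003],"turn": 0,"jaw": 0},{"dp": [0,0,0.003],"turn": 0,"jaw": 0},{"dp": [0,0,0.003],"turn": 0,"jaw": 0},{"dp": [0,0,0.003],"turn": 0,"jaw": 0}])

```text
clock: 13.78
ee_pos: [0.492, -0.365, 0.0015]
tcp_rot: [-3.142, 0.0, 0.561]
wrist_force: [-0.9, 0.3, -1.1]
finger_gap: 0.0175
gripper_force: 29.9
```

Request:
apply_moves(series=[{"dp": [0,0,-0.01],"turn": 0,"jaw": 0},{"dp": [0,0,-0.03],"turn": 0,"jaw": 0},{"dp": [0,0,-0.05],"turn": 0,"jaw": 0},{"dp": [0,0,-0.05],"turn": 0,"jaw": 0},{"dp": [0,0,-0.05],"turn": 0,"jaw": 0}])

```text
clock: 14.4
ee_pos: [0.4919, -0.365, 0.0518]
tcp_rot: [3.141, -0.0, 0.561]
wrist_force: [0.3, 1.0, -0.9]
finger_gap: 0.0174
gripper_force: 29.9
```

```bash
python3 knob.py; python3 tilt.py $(ls -t pics/wk*.npz|head -1)
```

```text
0.0173169382219894 29.934362769126892 [-0.4 -0.5  0.4]
line px [254 212] [257 246] 138 [  7.22   2.02 -31.7 ] x -3.8101093047562578 17.708996042846582
line slope deg in tool 0.0070605325
tilt [-3.14114689e+00  1.86306450e-04  5.60615206e-01]
t 14.45 pos [ 0.4916 -0.3648  0.0513] yaw 0.5606 dp [ 0.3391 -0.4097 -0.1086] turn 0.0972
plane z= [ 2.00000e-04  3.82000e-02 -3.58829e+01] n 1737 slopes deg [0.01 2.19]
16 -6.3 10.3
12 -6.9 11.0
8 -12.7 12.8
4 -6.4 10.5
0 -6.5 10.5
-5 -6.5 10.6
-10 -6.6 10.7
-15 -6.7 10.7
-18 -6.7 10.7
front z -30 max x [ 23.6   1.2 -31.1] y range -7.2 10.7
front z -24 max x [ 23.8   1.1 -23.3] y range -7.4 10.3
front z -18 max x [ 23.6   0.5 -18.3] y range -7.7 9.9
front z -12 max x [ 23.8   1.1 -13.9] y range -7.3 9.6
front z -6 max x [23.7  1.1 -6.3] y range -7.5 9.8
front z 0 max x [23.5  1.1  0. ] y range -7.8 9.2
```

```bash
cat > flat.py <<'E'
import sys
from h import *
for fn,top in ((sys.argv[1],1),('pics/w2.npz',-1)):
    z=np.load(fn); im=z['im']
    uv=cv2.projectPoints(np.array([[.5613,.1624,.085]]),z['rvec'],z['tvec'],z['camera_matrix'],z['dist_coeffs'])[0].ravel()
    g=cv2.cvtColor(im,cv2.COLOR_BGR2GRAY).astype(np.float32); cx=uv[0]
    for side in (0,1):   # two edges of the dark band on the flat's side
        pts=[]
        for u in np.arange(cx-3.5,cx+3.6,.5):
            vs=np.arange(uv[1]-9,uv[1]+9,.1); pr=cv2.remap(g,np.full((1,len(vs)),u,np.float32),vs[None].astype(np.float32),cv2.INTER_CUBIC).ravel(); gr=np.gradient(pr)
            i=gr.argmin() if side==0 else gr.argmax()
            k=slice(len(vs)//6,-len(vs)//6); i=(gr[k].argmin() if side==0 else gr[k].argmax())+len(vs)//6
            pts.append((u,vs[i]))
        pts=np.array(pts); r=np.median(pts[:,1]); 
        for h in (.0785,.091):
            w=world(None,z,pts,h)[:,:2]; c=w.mean(0); f=cv2.fitLine((w*1000).astype(np.float32),cv2.DIST_HUBER,0,.01,.01).ravel()
            a=np.degrees(np.arctan2(f[1],f[0]))%180-90; print(fn,side,h,'mid',c.round(4),'normal yaw',round(a,1))
        print((pts[:,1]-uv[1]).round(1))
E
python3 flat.py pics/wk10550.npz || ls pics
```

```text
pics/wk10550.npz 0 0.0785 mid [0.5631 0.1632] normal yaw -2.9
pics/wk10550.npz 0 0.091 mid [0.566  0.1611] normal yaw -2.9
[-3.5 -3.5 -3.5 -3.5 -3.5 -3.5 -3.5 -3.5 -3.5 -3.5 -3.5 -3.5 -3.5 -3.5
 -3.5]
pics/wk10550.npz 1 0.0785 mid [0.5582 0.1637] normal yaw -2.9
pics/wk10550.npz 1 0.091 mid [0.5614 0.1615] normal yaw -2.9
[1.5 1.5 1.5 1.5 1.5 1.5 1.5 1.5 1.5 1.5 1.5 1.5 1.5 1.5 1.5]
pics/w2.npz 0 0.0785 mid [0.56   0.1629] normal yaw 76.3
pics/w2.npz 0 0.091 mid [0.5576 0.1642] normal yaw 76.1
[ 5.9  5.9 -5.1 -5.1 -5.5 -6.  -6.  -6.  -5.5 -5.5 -5.5 -5.3 -5.3  5.9
  5.9]
pics/w2.npz 1 0.0785 mid [0.5619 0.162 ] normal yaw 35.0
pics/w2.npz 1 0.091 mid [0.5594 0.1634] normal yaw 35.1
[ 4.   4.4  4.4  4.  -2.5 -2.5 -3.1 -3.1 -3.1 -2.5 -2.5 -2.5 -2.1 -1.5
 -1.5]
```

```bash
python3 -c "
from h import *
plan(.5605,.163,.16,-.05)"
```

```text
t 14.45 pos [ 0.4916 -0.3648  0.0513] yaw 0.5606 dp [ 0.3389 -0.4104 -0.1086] turn 0.0972
```

Request:
apply_moves(series=[{"dp": [0,0,-0.06],"turn": 0,"jaw": 0},{"dp": [0.339,-0.41,-0.108],"turn": 0.097,"jaw": 0},{"dp": [0.339,-0.41,-0.108],"turn": 0.097,"jaw": 0},{"dp": [0.339,-0.41,-0.108],"turn": 0.097,"jaw": 0},{"dp": [0.339,-0.41,-0.108],"turn": 0.097,"jaw": 0},{"dp": [0.339,-0.41,-0.108],"turn": 0.097,"jaw": 0},{"dp": [0.339,-0.41,-0.108],"turn": 0.097,"jaw": 0},{"dp": [0.339,-0.41,-0.108],"turn": 0.097,"jaw": 0}])

```text
clock: 15.45
ee_pos: [0.5471, 0.0606, 0.1496]
tcp_rot: [3.141, 0.001, -0.049]
wrist_force: [0.7, 0.0, 0.0]
finger_gap: 0.0176
gripper_force: 29.9
```

Request:
apply_moves(series=[{"dp": [0,0,0],"turn": 0,"jaw": 0},{"dp": [0,0,0],"turn": 0,"jaw": 0},{"dp": [0,0,0],"turn": 0,"jaw": 0}])

```text
clock: 15.82
ee_pos: [0.5471, 0.0572, 0.1496]
tcp_rot: [3.141, 0.001, -0.05]
wrist_force: [0.4, 0.6, -0.2]
finger_gap: 0.0174
gripper_force: 29.9
```

```bash
python3 knob.py; python3 tilt.py $(ls -t pics/wk*.npz|head -1); python3 -c "
from h import *
plan(.5605,.163,.11,-.05)"
```

```text
0.017628341318135687 29.934341311454773 [-0.4 -1.  -0.8]
line px [253 212] [257 246] 173 [  8.2    1.81 -31.71] x -2.635426023199032 18.802333699913145
line slope deg in tool 0.00650818
tilt [ 3.14125008e+00  7.98757051e-04 -5.07419278e-02]
t 15.875 pos [0.5472 0.0572 0.1497] yaw -0.0507 dp [ 0.0084 -0.1059 -0.0103] turn -0.0001
plane z= [-2.00000e-04  4.02000e-02 -3.52837e+01] n 1762 slopes deg [-0.01  2.3 ]
16 -6.8 11.0
12 -6.2 11.0
8 -6.4 10.5
4 -6.4 10.6
0 -6.4 10.6
-5 -6.4 10.7
-10 -6.5 10.7
-15 -6.6 10.8
-18 -6.6 10.8
front z -30 max x [ 24.6   2.4 -30.8] y range -10.6 10.7
front z -24 max x [ 24.5   1.2 -24.2] y range -6.7 10.2
front z -18 max x [ 24.6   2.4 -18.1] y range -7.0 10.5
front z -12 max x [ 24.7  -0.1 -13.7] y range -7.3 10.1
front z -6 max x [24.5  1.8 -5.2] y range -7.5 9.8
front z 0 max x [24.3 -0.2 -1.8] y range -7.7 9.3
t 15.875 pos [0.5472 0.0572 0.1497] yaw -0.0507 dp [ 0.0079 -0.1064  0.0397] turn -0.0001
```

Request:
apply_moves(series=[{"dp": [0.008,-0.1065,0],"turn": 0,"jaw": 0},{"dp": [0.008,-0.1065,0],"turn": 0,"jaw": 0},{"dp": [0.008,-0.1065,0.02],"turn": 0,"jaw": 0},{"dp": [0.008,-0.1065,0.04],"turn": 0,"jaw": 0},{"dp": [0.008,-0.1065,0.048],"turn": 0,"jaw": 0},{"dp": [0.008,-0.1065,0.048],"turn": 0,"jaw": 0},{"dp": [0.008,-0.1065,0.048],"turn": 0,"jaw": 0}])

```text
clock: 16.75
ee_pos: [0.5614, 0.1643, 0.1028]
tcp_rot: [-3.141, -0.001, -0.05]
wrist_force: [0.8, -0.2, -0.4]
finger_gap: 0.0174
gripper_force: 29.9
```

```bash
python3 -c "
from h import *
plan(.5603,.1631,.075,-.05);print(bot.sense()['wrist_force'])"; python3 knob.py
```

```text
t 16.75 pos [0.5614 0.1643 0.1028] yaw -0.0496 dp [-0.0011  0.0013  0.0278] turn 0.0001
[ 0.83346662 -0.2244953  -0.42480192]
0.017395341873869367 29.934495985507965 [ 0.5 -0.7 -0.5]
line px [253 212] [257 246] 171 [  8.28   2.05 -31.69] x -2.552511441865812 18.875776252709336
line slope deg in tool 0.034489654
tilt [-3.14116715e+00 -1.20667816e-03 -4.94091225e-02]
t 16.8 pos [0.5614 0.1645 0.1029] yaw -0.0494 dp [-0.0003  0.002  -0.0571] turn 0.0001
```

Request:
apply_moves(series=[{"dp": [-0.001,0.0013,0],"turn": 0,"jaw": 0},{"dp": [-0.001,0.0013,0.004],"turn": 0,"jaw": 0},{"dp": [-0.001,0.0013,0.008],"turn": 0,"jaw": 0},{"dp": [-0.001,0.0013,0.011],"turn": 0,"jaw": 0},{"dp": [-0.001,0.0013,0.011],"turn": 0,"jaw": 0}])

```text
clock: 17.42
ee_pos: [0.5595, 0.1634, 0.0907]
tcp_rot: [3.141, 0.001, -0.049]
wrist_force: [-0.5, 0.3, -0.9]
finger_gap: 0.0171
gripper_force: 29.9
```

Request:
apply_moves(series=[{"dp": [0.0005,0,0.002],"turn": 0,"jaw": 0},{"dp": [0.0005,0,0.004],"turn": 0,"jaw": 0},{"dp": [0.0005,0,0.006],"turn": 0,"jaw": 0},{"dp": [0.0005,0,0.006],"turn": 0,"jaw": 0}])

```text
clock: 17.92
ee_pos: [0.5601, 0.1633, 0.0849]
tcp_rot: [3.141, 0.0, -0.049]
wrist_force: [0.5, -0.6, 0.3]
finger_gap: 0.0173
gripper_force: 29.9
```

```bash
python3 knob.py;python3 tilt.py $(ls -t pics/wk*.npz|head -1)
```

```text
0.01742022458233866 29.934447705745697 [-0.3 -0.1  0.4]
line px [253 212] [257 246] 172 [  8.17   1.91 -31.7 ] x -2.598596640426305 18.83737359837351
line slope deg in tool 0.12869202
tilt [ 3.14155737e+00  1.74211211e-04 -4.88592327e-02]
t 17.975 pos [0.5601 0.1634 0.085 ] yaw -0.0489 dp [ 0.0009  0.0008 -0.075 ] turn 0.0002
plane z= [ 6.00000e-04  4.40000e-02 -3.53043e+01] n 1761 slopes deg [0.03 2.52]
16 -6.7 11.1
12 -6.1 11.1
8 -6.2 10.6
4 -6.3 10.7
0 -6.3 10.7
-5 -6.4 10.8
-10 -6.5 10.9
-15 -6.5 10.9
-18 -6.5 10.9
front z -30 max x [ 24.6   3.1 -30.7] y range -10.5 11.9
front z -24 max x [ 24.6   0.7 -24.6] y range -6.6 10.5
front z -18 max x [ 24.5   0.7 -19.8] y range -6.9 10.6
front z -12 max x [ 24.7   1.3 -13.3] y range -7.1 10.2
front z -6 max x [24.5 -0.  -7.8] y range -7.4 9.9
front z 0 max x [24.4  1.9 -1.9] y range -7.7 9.4
```

Request:
apply_moves(series=[{"dp": [0,0,0.003],"turn": 0,"jaw": 0},{"dp": [0,0,0.006],"turn": 0,"jaw": 0},{"dp": [0,0,0.009],"turn": 0,"jaw": 0},{"dp": [0,0,0.009],"turn": 0,"jaw": 0}])

```text
clock: 18.48
ee_pos: [0.5605, 0.1635, 0.0764]
tcp_rot: [-3.141, -0.0, -0.049]
wrist_force: [-1.9, -0.1, 6.8]
finger_gap: 0.0173
gripper_force: 30.0
```

Request:
apply_moves(series=[{"dp": [0,0,0.001],"turn": 0,"jaw": 0},{"dp": [0,0,0.002],"turn": 0,"jaw": 0},{"dp": [0,0,0.002],"turn": 0,"jaw": 0}])

```text
clock: 18.85
ee_pos: [0.5605, 0.1635, 0.0748]
tcp_rot: [-3.141, -0.001, -0.049]
wrist_force: [-2.3, -0.1, 9.0]
finger_gap: 0.0172
gripper_force: 30.0
```

```bash
python3 knob.py;python3 tilt.py $(ls -t pics/wk*.npz|head -1)|head -3
```

```text
0.01791536507516852 29.9635711312294 [-2.4 -1.1  9.5]
line px [253 212] [257 246] 173 [  8.27   1.85 -31.7 ] x -2.5611569578787936 18.87599819384054
line slope deg in tool 0.026301555
tilt [-3.14133334e+00 -6.22242875e-04 -4.88829110e-02]
t 18.9 pos [0.5605 0.1635 0.0748] yaw -0.0489 dp [ 0.0006  0.0009 -0.0852] turn 0.0002
plane z= [ 7.30000e-03  3.87000e-02 -3.54207e+01] n 1761 slopes deg [0.42 2.21]
16 -6.8 11.0
12 -6.2 11.0
```

Request:
apply_moves(series=[{"dp": [-0.0005,0,0.001],"turn": 0,"jaw": 0},{"dp": [-0.0005,0,0.001],"turn": 0,"jaw": 0}])

```text
clock: 19.15
ee_pos: [0.5605, 0.1636, 0.0742]
tcp_rot: [-3.141, -0.001, -0.049]
wrist_force: [-2.5, -0.4, 11.3]
finger_gap: 0.0174
gripper_force: 30.0
```

Request:
apply_moves(series=[{"dp": [0,0,0.0007],"turn": 0,"jaw": 0},{"dp": [0,0,0.0007],"turn": 0,"jaw": 0}])

```text
clock: 19.4
ee_pos: [0.5606, 0.1637, 0.0741]
tcp_rot: [-3.141, -0.002, -0.049]
wrist_force: [-3.6, -1.3, 17.0]
finger_gap: 0.0173
gripper_force: 30.0
```

Request:
apply_moves(series=[{"dp": [0,0,0.0007],"turn": 0,"jaw": 0},{"dp": [0,0,0.0007],"turn": 0,"jaw": 0},{"dp": [0,0,0.0007],"turn": 0,"jaw": 0}])

```text
clock: 19.77
ee_pos: [0.5608, 0.1638, 0.074]
tcp_rot: [-3.141, -0.002, -0.049]
wrist_force: [-4.5, -1.5, 21.6]
finger_gap: 0.0176
gripper_force: 30.0
```

```bash
python3 knob.py;f=$(ls -t pics/wk*.npz|head -1); python3 tilt.py $f|head -3; python3 - $f <<'E'
from h import *
import sys
z=np.load(sys.argv[1]); v,u=np.mgrid[195:260,240:266]; P=world(z['d'],z,np.c_[u.ravel(),v.ravel()]); h=P[:,2]; k=(h>.1)&(h<.115); print('top z',np.median(h[k]),P[k].mean(0))
E
```

```text
0.017532697098196087 30.01957207918167 [-4.9 -0.2 21.9]
line px [253 212] [257 246] 172 [  8.2    1.88 -31.68] x -2.5663405231635434 18.864495607587124
line slope deg in tool 0.12842397
tilt [-3.14067178e+00 -2.27381493e-03 -4.88817341e-02]
t 19.825 pos [0.5608 0.1638 0.074 ] yaw -0.0489 dp [ 0.0005  0.0012 -0.086 ] turn 0.0002
plane z= [ 1.12000e-02  2.49000e-02 -3.55558e+01] n 1765 slopes deg [0.64 1.43]
16 -6.8 11.1
12 -6.2 11.1
top z 0.1093717735440942 [0.56824383 0.16270443 0.10899886]
```

Request:
apply_moves(series=[{"dp": [0,0,0.0008],"turn": 0,"jaw": 0},{"dp": [0,0,0.0008],"turn": 0,"jaw": 0},{"dp": [0,0,0.0008],"turn": 0,"jaw": 0},{"dp": [0,0,0.0008],"turn": 0,"jaw": 0},{"dp": [0,0,0.0008],"turn": 0,"jaw": 0}])

```text
clock: 20.45
ee_pos: [0.561, 0.1642, 0.0738]
tcp_rot: [-3.14, -0.003, -0.049]
wrist_force: [-6.2, 1.1, 27.0]
finger_gap: 0.018
gripper_force: 30.1
```

```bash
python3 knob.py;f=$(ls -t pics/wk*.npz|head -1); python3 tilt.py $f|head -1; python3 - $f <<'E'
from h import *
import sys
z=np.load(sys.argv[1]); v,u=np.mgrid[195:260,240:266]; P=world(z['d'],z,np.c_[u.ravel(),v.ravel()]); h=P[:,2]; k=(h>.1)&(h<.115); print('top z',np.median(h[k]))
E
```

```text
0.01723182823324987 30.062060952186584 [-7.1 -0.2 26.8]
line px [253 212] [257 247] 174 [  8.04   1.88 -31.68] x -3.2424648615753764 18.83328323657677
line slope deg in tool 0.0715741
tilt [-3.14007027e+00 -2.75742838e-03 -4.89950149e-02]
t 20.5 pos [0.561  0.1642 0.0738] yaw -0.049 dp [ 0.0003  0.0015 -0.0862] turn 0.0002
plane z= [ 1.50000e-02  1.36000e-02 -3.56509e+01] n 1756 slopes deg [0.86 0.78]
top z 0.10928604860957253
```

The knob is home: its top is at 109.3 mm against 109 expected, the force is steady at 27 N against the 10 N spring, the tilt is under 1°, and it's still gripped. I'm handing it in.

```bash
python3 -c "
from workcell import bot
print(bot.close_job())"
```

```text
the job is handed in; nothing more can be done
None
```

I handed the job in at about 20.5 s with the black knob on the spindle, its nose lined up with the flat (about -3°), still gripped at 30 N and pressed fully down with about 27 N; the first grip was too high, so I set the knob down once and regripped it.

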